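# Load the powder sample changer and index it

## Task

Stand the loose sample jar upright in the empty pocket that is at the steel pointer of the sample carousel and let go of it. Then turn the carousel's knob one click clockwise (seen from above), so that the next empty pocket stands at the pointer, and let go.

Things in the scene. Friction and masses are not known exactly. Their poses are not given: they have to be found in the camera images.
- jar_center (a point): Centre (half-way up, z up) of the loose sample jar on the table: straight upright cylinder, 46 mm across, 76 mm tall, white with a black lid (top 16 mm, same width), 120 g. Two jars just like it stand in the carousel already. Beside it on the table stand, not to be taken, a wide low tub (72 mm across, 46 mm high) and a slim pointed bottle (26 mm across, 125 mm high).
- pocket (a point): Middle of the floor (42 mm above the table) of the pocket at the steel pointer, to be loaded; it turns with the carousel. x points to the carousel's axis, 100 mm away. Pockets are shallow conical cups, 14 mm deep, 54 mm wide inside at the floor, 68 at the mouth, 74 outside. With a jar held at its centre, the fingertips stay over the rim. The pointer's end is 60 mm high, 170 mm from the axis.
- knob_grip (a point): Centre of the black knob on the carousel's upright axis, 160 mm above the table, gripped from above: a bar 46 mm long (point's x), 14 mm thick (its y), 30 mm high, on a 22 mm column, turning with the carousel. At the start its x points from the pocket at the pointer to the axis. Jars in the carousel reach 118 mm above the table, lower than the knob's underside.
- carousel (a joint): Angle of the carousel (disc 276 mm across, six cups 60 degrees apart) in rad, 0 at the start, growing clockwise seen from above. A click mechanism inside holds it at each 60 degrees (1.047 rad): 0.2 N m frees it, past half-way it pulls on to the next. From the pocket to be loaded, the next two clockwise hold jars, the other three are empty.

How it is judged:
By the outcome, as a careful person would: the job done as asked, in the order asked, and still so for the second after the job is handed in, with the robot touching nothing.
It also fails if it takes over 51 s, if anything falls off the work surface, if the arm or the gripper's body presses on something with over 40 N, if the wrist force passes 120 N, or if a joint passes its speed limit or range.

## Robot

A 6-joint arm with a two-finger parallel gripper is mounted at the origin on the work surface. World frame = base frame: x ahead of the robot, y to its left, z up, the work surface at z = 0. Lengths are in mm, angles in rad, forces in N, time in s.
With the tool pointing down it reaches from about 425 to 950 mm from the base axis. Payload 14.7 kg.
Tool frame: the origin (TCP) lies midway between the tips of the shut fingers; the grasp point (between the pads) lies 19 mm behind it (grasp_offset is the z of the grasp point in the tool frame, in mm); z points along the fingers, y is the line along which they close (so a half turn about z gives the same grasp; the last joint's range is limited). The gripper opens to 85 mm and grips with 20 to 120 N. Pads are 22 mm wide; open, the fingers measure 114 mm over their backs; the gripper's body (76 mm by 85 mm) begins 54 mm behind the grasp point. The pads swing forward as they close: fully open they stand 13 mm farther back than shut.
Start: joints at [1.2, 0.48, 1.596, -0, 1.065, -0.047], TCP at [206.787, 616.223, 231.297] pointing down, gripper open.
Joint ranges: [-2.75, 2.75], [-0.82, 2.05], [0.23, 2.67], [-1.56, 4.7], [0.09, 2.69], [-2.92, 2.92]. Speed limits (rad/s): [1.89, 1.89, 2.39, 3.01, 3.01, 3.01].

## Interface

Orientations are given as a rotation vector (axis times angle).
In Python, from plant import * gives the robot as it stands.
- The arm moves only by the tool move_arm, never from a script. Its argument "targets" is a list of rows, each an object of numbers: "x", "y", "z": the shift along the world's x, y, z in cm; "rx", "ry", "rz": the turn, a rotation vector about the world's x, y, z in rad. In form: [{"x": .., "y": .., "z": .., "rx": .., "ry": .., "rz": ..}, ...]. A call has 1 to 20 rows; each row shifts and turns the commanded pose from where the row before left it; what a row does not reach is not made up. A row lasts 1/12 s, in which the tool goes at most 41.7 mm and 7.16 degrees, less where a joint would pass 70% of its speed; a pose out of reach is approached as far as the arm can. A call is refused whole if a number of a shift passes 4.17 or a number of a turn 0.125, either way. A call with a gripper value outside its range is refused whole. "grip" is the opening, from 0 (shut) to 1 (fully open), set as the call begins (left out, the last holds). The fingers move at their own pace and stop on an object; the grip force is fixed at half the most. Time passes only in rows, so rows that do not move let the fingers close. It gives the time, the measured TCP pose, the force, the opening and the grip force at its end, in the units of the state.
- get_obs(): the state, without advancing time (a new reading comes with each control period).
- get_image(name): name is "side" or "top"; returns a dict with "pixels" (384x512x3 uint8, red, green, blue), "fx", "fy", "cx", "cy" (pixels), "xyz" and "rotation" of the camera in the world. Camera axes: x right, y down, z forward; pixel columns grow to the right and rows downward; lengths in mm; the calibration is good to about 2 mm. A picture is of the moment at which its call begins. There is no depth.
- hand_in(): hands the job in; it is judged then, once.
Trained networks look in the newest picture that a camera, given by its name, has taken for a name from the list of things; names that differ only in an ending like _2 or _b are one class to them, and where a whole thing is asked for, a point or a joint stands for the part that bears it (a point fixed in the world has none). Each returns a list of dicts, best first, with "confidence" (0 to 1); they miss things now and then, are a little off and sometimes report something else, mostly with a low value. They report only what shows in the picture. A call takes as long as a camera call.
- look_for(target, camera): "rect" ([centre column, centre row, width, height] in pixels, round what is visible of it).
- spot_point(target, camera): "uv" ([column, row] in pixels: a listed point, or the origin of a listed thing).
The state is a dict: "time": time; "joints": joint angles; "joint_vel": joint speeds; "effort": joint torques, N m; "eef_pos": TCP position; "tcp_rot": TCP orientation; "ft_force": force on the tool from outside, world axes, zero at the start; "wrist_torque": the same for the moment, N m; "opening": finger opening in mm; "grip_force": force on a finger pad.
Only numpy, scipy, OpenCV 4.12 (cv2) and the standard library are available. Lean on these libraries where they do the work, as an engineer would, in place of code of your own. Each camera call takes 0.05 s, during which the arm holds its last target. There are 200 camera calls.

## Working session

There is one attempt and no reset: what is moved stays moved. The work goes in short steps, Python scripts to look and compute and a tool call to move; the robot and the scene stay as the last step left them, time stands still between calls to the robot, and variables do not carry over. Pictures are saved under pics/ and viewed, at most 11 in all, crops included, and the job is handed in when it is done.

Besides the shell and the picture viewer there is one more tool, called as name(argument=value, ...), one argument or row to a line, values as JSON. move_arm: Moves the arm, as the interface text tells. Its arguments: {"type":"object","properties":{"targets":{"type":"array"},"grip":{"type":"number"}},"required":["targets"]}

```bash
mkdir -p pics
cat > h.py <<'E'
from plant import *
import numpy as np, cv2
def ray(im,uv):
    d=np.array([(uv[0]-im["cx"])/im["fx"],(uv[1]-im["cy"])/im["fy"],1.])
    R=np.array(im["rotation"]); 
    if R.shape!=(3,3): R=cv2.Rodrigues(R.astype(float))[0]
    return np.array(im["xyz"],float),R@d
def atz(im,uv,z):
    o,d=ray(im,uv); return o+d*(z-o[2])/d[2]
def tri(a,ua,b,ub):
    o1,d1=ray(a,ua);o2,d2=ray(b,ub)
    d1=d1/np.linalg.norm(d1);d2=d2/np.linalg.norm(d2)
    s=np.linalg.lstsq(np.c_[d1,-d2],o2-o1,rcond=None)[0]
    p,q=o1+s[0]*d1,o2+s[1]*d2
    return (p+q)/2,np.linalg.norm(p-q)
def snap(n,f):
    im=get_image(n); cv2.imwrite(f"pics/{f}.png",np.asarray(im["pixels"])[:,:,::-1]); return im
def both(f,names,hs):
    I={n:snap(n,f+n) for n in("top","side")}
    for t in names:
        r={n:spot_point(t,n) for n in I}
        for n in I:
            for k in r[n][:3]: print(t,n,np.round(k["uv"],1),round(k["confidence"],2),"atz",atz(I[n],k["uv"],hs[t]).round(1))
        if r["top"] and r["side"]:
            p,e=tri(I["top"],r["top"][0]["uv"],I["side"],r["side"][0]["uv"]); print("  tri",p.round(1),"gap",round(e,1))
    return I
E
python3 - <<'E'
from h import *
I=both("a",["jar_center","pocket","knob_grip"],dict(jar_center=38,pocket=42,knob_grip=160))
for n in I: print(n,np.round(I[n]["xyz"]),I[n]["fx"],np.round(I[n]["rotation"],3).tolist())
o=get_obs(); print(o["time"],o["eef_pos"],o["tcp_rot"],o["opening"])
a=cv2.imread("pics/atop.png");b=cv2.imread("pics/aside.png")
cv2.imwrite("pics/a.png",cv2.resize(np.vstack([a,b]),None,fx=.78,fy=.78))
E
```

```text
jar_center top [333.2 155.7] 0.92 atz [ 619.1 -235.2   38. ]
jar_center side [269.5 173.4] 0.57 atz [ 622.1 -242.9   38. ]
  tri [ 617.8 -234.2   43.5] gap 1.2
pocket top [199.  202.6] 0.7 atz [521.   65.7  42. ]
pocket side [235.3 270. ] 0.92 atz [508.7  67.8  42. ]
  tri [517.3  64.1  34.8] gap 9.3
knob_grip top [164.  157.2] 0.81 atz [605.2 116.8 160. ]
knob_grip side [160.8 204. ] 0.8 atz [609.1 106.6 160. ]
  tri [602.8 114.2 166.8] gap 3.6
top [494. -35. 890.] 384.742504768892 [-2.174, 2.226, -0.087]
side [254. 405. 457.] 357.482632073159 [-0.676, 2.463, -1.324]
0.4 [206.75974296 616.14480189 231.19260248] [-5.06388643e-01 -3.10047215e+00  3.50406025e-04] 85.29883700386398
```

View pics/atop.png

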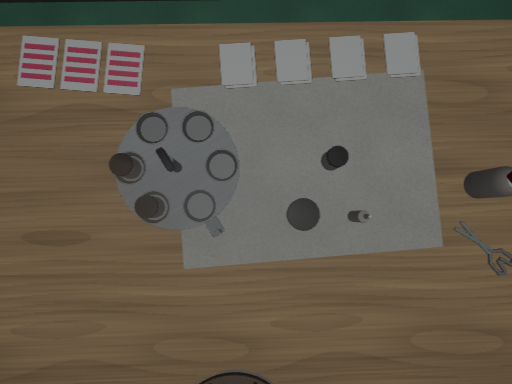

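View pics/aside.png

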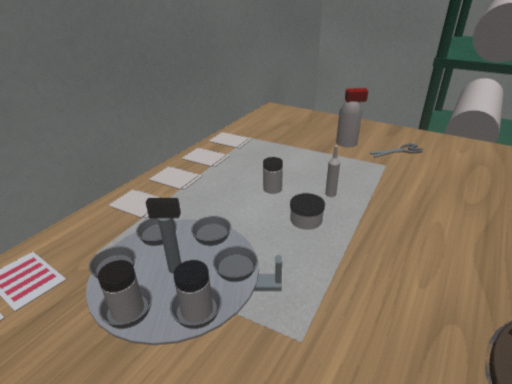

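The top view shows the disc centred near (178,168), the pocket at the pointer near (200,205), the knob near (166,158) and the jar lid at (337,156). In the side view the jar is at (272,175), the pocket at (236,263) and the knob at (163,208). The networks' points agree with these. Next I refine them by fitting the model outlines to the image edges.

```bash
cat > fit.py <<'E'
from h import *
from scipy.optimize import minimize
def proj(im,P):
    R=cv2.Rodrigues(np.array(im["rotation"],float))[0]; c=(np.asarray(P)-np.array(im["xyz"]))@R
    return np.c_[c[:,0]/c[:,2]*im["fx"]+im["cx"],c[:,1]/c[:,2]*im["fy"]+im["cy"]]
t=np.linspace(0,2*np.pi,120)
def circ(x,y,z,r): return np.c_[x+r*np.cos(t),y+r*np.sin(t),0*t+z]
def car(p):
    x,y,a=p; L=[]
    for k in (0,2,3,4,5,1):
        b=a+np.pi+k*np.pi/3; L.append(circ(x+100*np.cos(b),y+100*np.sin(b),56,37))
    s=np.linspace(-1,1,40); u=np.array([np.cos(a),np.sin(a)]);v=np.array([-u[1],u[0]])
    for sg in(-1,1):
        L.append(np.c_[[x,y]+np.outer(23*s,u)+7*sg*v,0*s+175]); L.append(np.c_[[x,y]+np.outer(7*s,v)+23*sg*u,0*s+175])
    return np.vstack(L)
def jar(p,z0=0): return np.vstack([circ(p[0],p[1],z0+76,23),circ(p[0],p[1],z0+60,23)[::2]])
def dts(I):
    return {n:cv2.distanceTransform(255-cv2.Canny(np.asarray(I[n]["pixels"])[:,:,::-1].copy(),40,100),cv2.DIST_L2,5) for n in I}
def fit(I,D,model,p0,cams,step):
    def f(p):
        c=0
        for n in cams:
            q=proj(I[n],model(p)).astype(np.float32)
            d=cv2.remap(D[n],q[:,0].copy(),q[:,1].copy(),cv2.INTER_LINEAR); c+=np.minimum(d,4).mean()
        return c
    p0=np.array(p0,float)
    r=minimize(f,p0,method="Nelder-Mead",options=dict(initial_simplex=np.vstack([p0]+[p0+np.eye(len(p0))[i]*step[i] for i in range(len(p0))])))
    return r.x,r.fun
def overlay(im,Ms,box,s,f):
    x0,y0,x1,y1=box; a=cv2.resize(np.asarray(im["pixels"])[y0:y1,x0:x1,::-1],None,fx=s,fy=s,interpolation=cv2.INTER_CUBIC)
    a=cv2.convertScaleAbs(a,alpha=1.5)
    for M in Ms:
        for u,v in proj(im,M): cv2.circle(a,(int((u+.5-x0)*s),int((v+.5-y0)*s)),0,(0,255,255),-1)
    return a
E
python3 - <<'E'
from fit import *
I={n:get_image(n) for n in("top","side")};D=dts(I)
for c in (["top"],["side"],["top","side"]):
    pc,e=fit(I,D,car,[605,113,.5],c,[8,8,.08]); pj,e2=fit(I,D,jar,[618,-236],c,[6,6])
    print(c,pc.round(3),round(e,2),pj.round(1),round(e2,2))
A=overlay(I["top"],[car(pc),jar(pj)],(105,95,365,240),3,0)
B=overlay(I["side"],[car(pc),jar(pj)],(80,140,300,340),3,0)
cv2.imwrite("pics/b1.png",A);cv2.imwrite("pics/b2.png",B)
E
```

```text
['top'] [6.00717e+02 1.14060e+02 5.11000e-01] 1.0 [ 613.2 -235.5] 0.57
['side'] [5.97583e+02 1.12694e+02 5.31000e-01] 1.0 [ 610.7 -236.4] 1.32
['top', 'side'] [5.98425e+02 1.13035e+02 5.28000e-01] 2.14 [ 612.3 -235.6] 2.05
```

View pics/b1.png

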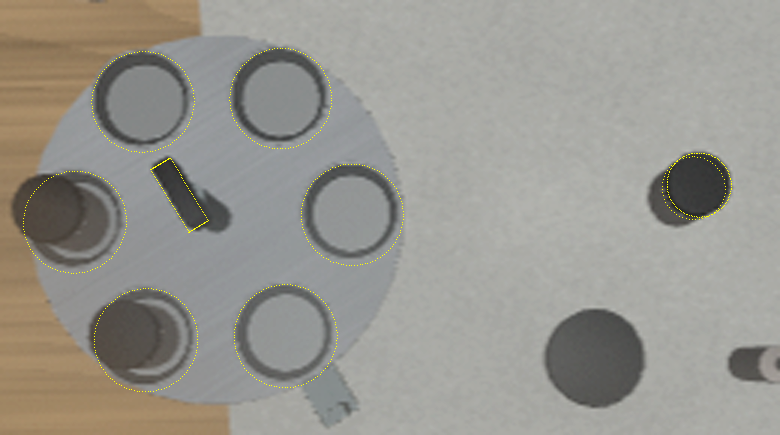

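View pics/b2.png

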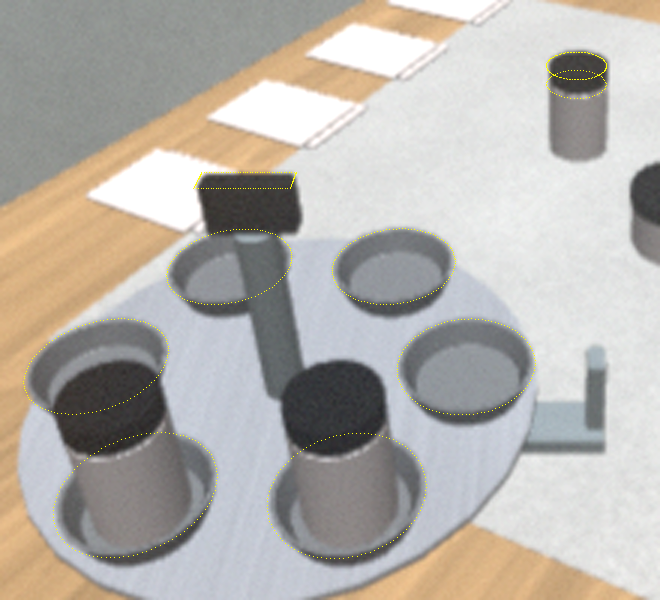

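The overlays match both views: axis about (600, 113.5), angle 0.52 rad, pocket about (513, 64), jar about (612.5, -235.6). I move now and turn the tool so the fingers close tangentially, which suits the jar, the pocket and the knob.

move_arm(
  targets=[
    {"x":1.83,"y":-2.29,"rz":0.0526},
    {"x":1.83,"y":-2.29,"rz":0.0526},
    {"x":1.83,"y":-2.29,"rz":0.0526},
    {"x":1.83,"y":-2.29,"rz":0.0526},
    {"x":1.83,"y":-2.29,"rz":0.0526},
    {"x":1.83,"y":-2.29,"rz":0.0526},
    {"x":1.83,"y":-2.29,"rz":0.0526},
    {"x":1.83,"y":-2.29,"rz":0.0526},
    {"x":1.83,"y":-2.29,"rz":0.0526},
    {"x":1.83,"y":-2.29,"rz":0.0526},
    {"x":1.83,"y":-2.29,"rz":0.0526},
    {"x":1.83,"y":-2.29,"rz":0.0526},
    {"x":1.83,"y":-2.29,"rz":0.0526},
    {"x":1.83,"y":-2.29,"rz":0.0526},
    {"x":1.83,"y":-2.29,"rz":0.0526},
    {"x":1.83,"y":-2.29,"rz":0.0526},
  ],
  grip=1,
)

```text
invalid input at $.targets[0]: expected keys x, y, z, rx, ry, rz
```

move_arm(
  targets=[
    {"x":0.6,"y":-2.7},
    {"x":0.6,"y":-2.7},
    {"x":0.6,"y":-2.7},
    {"x":0.6,"y":-2.7},
    {"x":0.6,"y":-2.7},
    {"x":0.6,"y":-2.7},
    {"x":0.6,"y":-2.7},
    {"x":0.6,"y":-2.7},
    {"x":0.6,"y":-2.7},
    {"x":0.6,"y":-2.7},
    {"x":0.6,"y":-2.7},
    {"x":0.6,"y":-2.7},
    {"x":0.6,"y":-2.7},
    {"x":0.6,"y":-2.7},
    {"x":0.6,"y":-2.7},
    {"x":0.6,"y":-2.7},
    {"x":0.6,"y":-2.7},
    {"x":0.6,"y":-2.7},
    {},
    {},
  ],
)

```text
invalid input at $.targets[0]: expected keys x, y, z, rx, ry, rz
```

```bash
python3 -c "
from h import *
o=get_obs();R=cv2.Rodrigues(np.array(o['tcp_rot']))[0];print(o['time'],o['eef_pos'].round(1) if hasattr(o['eef_pos'],'round') else o['eef_pos'],R.round(3),np.arctan2(R[1,1],R[0,1]),o['joints'],o['ft_force'])"
```

```text
0.5 [206.8 616.2 231.3] [[-0.948  0.318 -0.   ]
 [ 0.318  0.948 -0.   ]
 [ 0.    -0.    -1.   ]] 1.2469752415547064 [ 1.20039532e+00  4.80212124e-01  1.59631894e+00  1.73635236e-05
  1.06509122e+00 -4.65883279e-02] [0.03378338 0.59135387 0.35706315]
```

move_arm(
  targets=[
    {"x":2.25,"y":-2.8,"z":0,"rx":0,"ry":0,"rz":0.065},
    {"x":2.25,"y":-2.8,"z":0,"rx":0,"ry":0,"rz":0.065},
    {"x":2.25,"y":-2.8,"z":0,"rx":0,"ry":0,"rz":0.065},
    {"x":2.25,"y":-2.8,"z":0,"rx":0,"ry":0,"rz":0.065},
    {"x":2.25,"y":-2.8,"z":0,"rx":0,"ry":0,"rz":0.065},
    {"x":2.25,"y":-2.8,"z":0,"rx":0,"ry":0,"rz":0.065},
    {"x":2.25,"y":-2.8,"z":0,"rx":0,"ry":0,"rz":0.065},
    {"x":2.25,"y":-2.8,"z":0,"rx":0,"ry":0,"rz":0.065},
    {"x":2.25,"y":-2.8,"z":0,"rx":0,"ry":0,"rz":0.065},
    {"x":2.25,"y":-2.8,"z":0,"rx":0,"ry":0,"rz":0.065},
    {"x":2.25,"y":-2.8,"z":0,"rx":0,"ry":0,"rz":0.065},
    {"x":2.25,"y":-2.8,"z":0,"rx":0,"ry":0,"rz":0.065},
    {"x":2.25,"y":-2.8,"z":0,"rx":0,"ry":0,"rz":0.065},
  ],
  grip=1,
)

```text
time: 1.58
eef_pos: [500.2, 250.7, 231.5]
tcp_rot: [-0.814, 3.034, 0.0]
ft_force: [0.4, 0.6, 0.4]
opening: 85.1
grip_force: 0.0
```

move_arm(
  targets=[
    {"x":0.86,"y":-3.7,"z":0,"rx":0,"ry":0,"rz":0},
    {"x":0.86,"y":-3.7,"z":0,"rx":0,"ry":0,"rz":0},
    {"x":0.86,"y":-3.7,"z":0,"rx":0,"ry":0,"rz":0},
    {"x":0.86,"y":-3.7,"z":0,"rx":0,"ry":0,"rz":0},
    {"x":0.86,"y":-3.7,"z":0,"rx":0,"ry":0,"rz":0},
    {"x":0.86,"y":-3.7,"z":0,"rx":0,"ry":0,"rz":0},
    {"x":0.86,"y":-3.7,"z":0,"rx":0,"ry":0,"rz":0},
    {"x":0.86,"y":-3.7,"z":0,"rx":0,"ry":0,"rz":0},
    {"x":0.86,"y":-3.7,"z":0,"rx":0,"ry":0,"rz":0},
    {"x":0.86,"y":-3.7,"z":0,"rx":0,"ry":0,"rz":0},
    {"x":0.86,"y":-3.7,"z":0,"rx":0,"ry":0,"rz":0},
    {"x":0.86,"y":-3.7,"z":0,"rx":0,"ry":0,"rz":0},
    {"x":0.86,"y":-3.7,"z":0,"rx":0,"ry":0,"rz":0},
    {"x":0,"y":0,"z":0,"rx":0,"ry":0,"rz":0},
    {"x":0,"y":0,"z":0,"rx":0,"ry":0,"rz":0},
  ],
)

```text
time: 2.83
eef_pos: [611.1, -230.8, 230.9]
tcp_rot: [0.805, -3.037, -0.0]
ft_force: [-0.8, 1.2, -0.3]
opening: 85.4
grip_force: 0.0
```

```bash
python3 -c "
from h import *
o=get_obs();R=cv2.Rodrigues(np.array(o['tcp_rot']))[0];print(o['time'],o['eef_pos'].round(1),R.round(3)[:,2],np.arctan2(R[1,1],R[0,1]),o['joints'].round(2),o['ft_force'])"
```

```text
2.8333 [ 611.1 -230.8  230.9] [-0.  0. -1.] 2.089224721959315 [-0.41  0.49  1.59 -0.    1.07 -2.5 ] [-0.76896535  1.2084589  -0.28696669]
```

move_arm(
  targets=[
    {"x":0.14,"y":-0.48,"z":0,"rx":0,"ry":0,"rz":0},
    {"x":0,"y":0,"z":-2.6,"rx":0,"ry":0,"rz":0},
    {"x":0,"y":0,"z":-2.6,"rx":0,"ry":0,"rz":0},
    {"x":0,"y":0,"z":-2.6,"rx":0,"ry":0,"rz":0},
    {"x":0,"y":0,"z":-2.6,"rx":0,"ry":0,"rz":0},
    {"x":0,"y":0,"z":-2.6,"rx":0,"ry":0,"rz":0},
    {"x":0,"y":0,"z":-2.6,"rx":0,"ry":0,"rz":0},
    {"x":0,"y":0,"z":-2.6,"rx":0,"ry":0,"rz":0},
    {"x":0,"y":0,"z":-2.6,"rx":0,"ry":0,"rz":0},
    {"x":0,"y":0,"z":0,"rx":0,"ry":0,"rz":0},
    {"x":0,"y":0,"z":0,"rx":0,"ry":0,"rz":0},
  ],
)

```text
time: 3.75
eef_pos: [611.8, -232.3, 22.8]
tcp_rot: [0.811, -3.033, -0.003]
ft_force: [0.4, -0.2, 0.9]
opening: 85.5
grip_force: 0.0
```

```bash
python3 -c "
from fit import *
o=get_obs();print(o['eef_pos'])
I={n:get_image(n) for n in('top','side')};D=dts(I)
for n in I: print(n,spot_point('jar_center',n)[:1])
A=overlay(I['top'],[],(290,110,400,210),5,0);B=overlay(I['side'],[],(220,100,330,220),5,0)
B=B[:500];cv2.imwrite('pics/c.png',cv2.resize(np.hstack([A,B]),None,fx=.72,fy=.72))
"
```

```text
[ 611.77546034 -232.28462535   22.75190461]
top []
side [{'uv': [273.4, 174.7], 'confidence': 0.8}]
```

View pics/c.png

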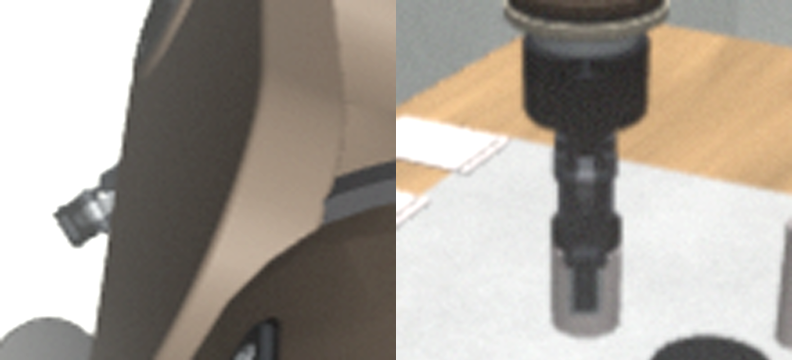

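The side view shows the finger in front of the middle of the jar, near (583,285) in the crop, with the jar between the fingers. I nudge by the 3 mm still missing in y, then close.

move_arm(
  targets=[
    {"x":0.08,"y":-0.33,"z":0,"rx":0,"ry":0,"rz":0},
    {"x":0,"y":0,"z":0,"rx":0,"ry":0,"rz":0},
    {"x":0,"y":0,"z":0,"rx":0,"ry":0,"rz":0},
  ],
)

```text
time: 4.2
eef_pos: [613.7, -237.3, 24.1]
tcp_rot: [-0.809, 3.035, -0.001]
ft_force: [-0.6, 0.0, -1.1]
opening: 85.5
grip_force: 0.0
```

move_arm(
  targets=[
    {"x":0,"y":0,"z":0,"rx":0,"ry":0,"rz":0},
    {"x":0,"y":0,"z":0,"rx":0,"ry":0,"rz":0},
    {"x":0,"y":0,"z":0,"rx":0,"ry":0,"rz":0},
    {"x":0,"y":0,"z":0,"rx":0,"ry":0,"rz":0},
    {"x":0,"y":0,"z":0,"rx":0,"ry":0,"rz":0},
    {"x":0,"y":0,"z":0,"rx":0,"ry":0,"rz":0},
    {"x":0,"y":0,"z":0,"rx":0,"ry":0,"rz":0},
    {"x":0,"y":0,"z":0,"rx":0,"ry":0,"rz":0},
    {"x":0,"y":0,"z":0,"rx":0,"ry":0,"rz":0},
    {"x":0,"y":0,"z":0,"rx":0,"ry":0,"rz":0},
  ],
  grip=0,
)

```text
time: 5.03
eef_pos: [613.3, -236.9, 23.5]
tcp_rot: [-0.809, 3.035, -0.0]
ft_force: [-2.6, 0.8, 5.3]
opening: 44.7
grip_force: 61.0
```

move_arm(
  targets=[
    {"x":0,"y":0,"z":1.5,"rx":0,"ry":0,"rz":0},
    {"x":0,"y":0,"z":2.5,"rx":0,"ry":0,"rz":0},
    {"x":0,"y":0,"z":3,"rx":0,"ry":0,"rz":0},
    {"x":0,"y":0,"z":3,"rx":0,"ry":0,"rz":0},
    {"x":0,"y":0,"z":2,"rx":0,"ry":0,"rz":0},
    {"x":-0.5,"y":1.5,"z":0,"rx":0,"ry":0,"rz":0},
    {"x":-1,"y":3,"z":0,"rx":0,"ry":0,"rz":0},
    {"x":-1,"y":3,"z":0,"rx":0,"ry":0,"rz":0},
    {"x":-1,"y":3,"z":0,"rx":0,"ry":0,"rz":0},
    {"x":-1,"y":3,"z":0,"rx":0,"ry":0,"rz":0},
    {"x":-1,"y":3,"z":0,"rx":0,"ry":0,"rz":0},
    {"x":-1,"y":3,"z":0,"rx":0,"ry":0,"rz":0},
    {"x":-1,"y":3,"z":0,"rx":0,"ry":0,"rz":0},
    {"x":-1,"y":3,"z":0,"rx":0,"ry":0,"rz":0},
    {"x":-1,"y":3,"z":0,"rx":0,"ry":0,"rz":0},
    {"x":-0.5,"y":1.5,"z":0,"rx":0,"ry":0,"rz":0},
    {"x":0,"y":0,"z":0,"rx":0,"ry":0,"rz":0},
    {"x":0,"y":0,"z":0,"rx":0,"ry":0,"rz":0},
    {"x":0,"y":0,"z":0,"rx":0,"ry":0,"rz":0},
  ],
)

```text
time: 6.62
eef_pos: [513.0, 63.1, 142.9]
tcp_rot: [0.81, -3.035, 0.0]
ft_force: [0.6, 0.1, -0.7]
opening: 44.8
grip_force: 61.6
```

```bash
python3 -c "
from fit import *
for i in range(3):
  I={'side':get_image('side')};o=get_obs();print(o['eef_pos'].round(1),o['opening'],o['joints'].round(2))
p=o['eef_pos'];zb=p[2]-23.5
s=I['side'];M=[jar(p,zb),car([600,113.5,.52]),circ(513.2,63.8,42,27)]
print(spot_point('jar_center','side')[:3],proj(s,[[p[0],p[1],zb+38]]))
cv2.imwrite('pics/d.png',overlay(s,M,(80,130,300,330),3,0))
"
```

```text
[513.2  62.7 143. ] 44.74074348073447 [ 0.06  0.41  1.99 -0.    0.74 -2.03]
[513.4  62.5 143. ] 44.825232948328946 [ 0.06  0.41  1.99 -0.    0.74 -2.03]
[513.4  62.4 143.1] 45.1649090064997 [ 0.06  0.41  1.99 -0.    0.74 -2.03]
[{'uv': [230.7, 206.7], 'confidence': 0.68}] [[230.87558214 209.10306903]]
```

View pics/d.png

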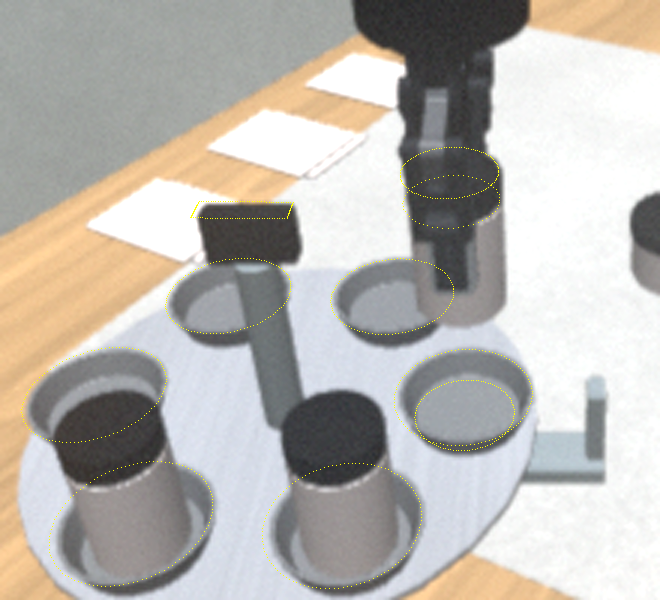

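The jar hangs upright; its outline and the pocket rim are both about 1 px right of the model in the side view, so they agree with each other. I lower it.

move_arm(
  targets=[
    {"x":0,"y":0.1,"z":-1,"rx":0,"ry":0,"rz":0},
    {"x":0,"y":0,"z":-1.2,"rx":0,"ry":0,"rz":0},
    {"x":0,"y":0,"z":-1.2,"rx":0,"ry":0,"rz":0},
    {"x":0,"y":0,"z":-1.2,"rx":0,"ry":0,"rz":0},
    {"x":0,"y":0,"z":-1.2,"rx":0,"ry":0,"rz":0},
    {"x":0,"y":0,"z":-0.9,"rx":0,"ry":0,"rz":0},
    {"x":0,"y":0,"z":-0.4,"rx":0,"ry":0,"rz":0},
    {"x":0,"y":0,"z":-0.3,"rx":0,"ry":0,"rz":0},
    {"x":0,"y":0,"z":0,"rx":0,"ry":0,"rz":0},
    {"x":0,"y":0,"z":0,"rx":0,"ry":0,"rz":0},
  ],
)

```text
time: 7.65
eef_pos: [513.4, 64.1, 69.5]
tcp_rot: [-0.809, 3.035, -0.0]
ft_force: [0.3, -0.0, -1.4]
opening: 45.1
grip_force: 61.6
```

```bash
python3 -c "
from fit import *
I={'side':get_image('side')};o=get_obs();print(o['time'],o['eef_pos'].round(1),o['opening'],o['ft_force'])
cv2.imwrite('pics/e.png',overlay(I['side'],[],(180,140,300,300),5,0)[::1,:][:800])
a=cv2.imread('pics/e.png');cv2.imwrite('pics/e.png',cv2.resize(a,None,fx=.7,fy=.7))
"
```

```text
7.7 [513.6  64.1  69.7] 44.96227119103325 [ 0.38719149 -0.19131062 -0.56583721]
```

View pics/e.png

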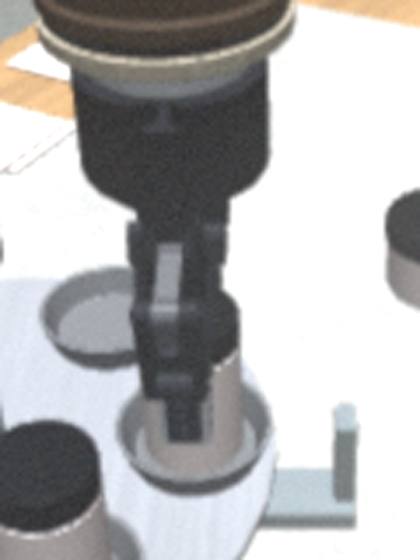

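The jar sits in the middle of the cup: the cup spans columns 117 to 272 of the crop and the jar is centred near 194. It is still about 4 mm above the floor, so I lower gently.

move_arm(
  targets=[
    {"x":0,"y":0,"z":-0.15,"rx":0,"ry":0,"rz":0},
    {"x":0,"y":0,"z":-0.1,"rx":0,"ry":0,"rz":0},
    {"x":0,"y":0,"z":-0.1,"rx":0,"ry":0,"rz":0},
    {"x":0,"y":0,"z":0,"rx":0,"ry":0,"rz":0},
    {"x":0,"y":0,"z":0,"rx":0,"ry":0,"rz":0},
  ],
)

```text
time: 8.12
eef_pos: [513.3, 64.1, 65.8]
tcp_rot: [-0.809, 3.036, -0.0]
ft_force: [-0.0, 0.1, -1.3]
opening: 44.6
grip_force: 61.6
```

move_arm(
  targets=[
    {"x":0,"y":0,"z":-0.1,"rx":0,"ry":0,"rz":0},
    {"x":0,"y":0,"z":0,"rx":0,"ry":0,"rz":0},
    {"x":0,"y":0,"z":0,"rx":0,"ry":0,"rz":0},
  ],
)

```text
time: 8.37
eef_pos: [513.4, 64.1, 65.4]
tcp_rot: [-0.81, 3.035, -0.0]
ft_force: [-2.4, -1.6, 13.3]
opening: 45.0
grip_force: 62.9
```

Contact shows as 13 N upward. I release and go straight up.

move_arm(
  targets=[
    {"x":0,"y":0,"z":0,"rx":0,"ry":0,"rz":0},
    {"x":0,"y":0,"z":0,"rx":0,"ry":0,"rz":0},
    {"x":0,"y":0,"z":0,"rx":0,"ry":0,"rz":0},
    {"x":0,"y":0,"z":0,"rx":0,"ry":0,"rz":0},
    {"x":0,"y":0,"z":0,"rx":0,"ry":0,"rz":0},
    {"x":0,"y":0,"z":0,"rx":0,"ry":0,"rz":0},
    {"x":0,"y":0,"z":0.5,"rx":0,"ry":0,"rz":0},
    {"x":0,"y":0,"z":1.5,"rx":0,"ry":0,"rz":0},
    {"x":0,"y":0,"z":2.5,"rx":0,"ry":0,"rz":0},
    {"x":0,"y":0,"z":3,"rx":0,"ry":0,"rz":0},
    {"x":0,"y":0,"z":3,"rx":0,"ry":0,"rz":0},
    {"x":0,"y":0,"z":3,"rx":0,"ry":0,"rz":0},
    {"x":0,"y":0,"z":0.5,"rx":0,"ry":0,"rz":0},
    {"x":0,"y":0,"z":0,"rx":0,"ry":0,"rz":0},
  ],
  grip=0.8,
)

```text
time: 9.53
eef_pos: [514.6, 64.2, 207.2]
tcp_rot: [-0.808, 3.031, -0.001]
ft_force: [-1.5, 0.4, -0.4]
opening: 68.2
grip_force: 0.0
```

```bash
python3 -c "
from fit import *
I={n:get_image(n) for n in('side','top')};o=get_obs();print(o['time'],o['eef_pos'].round(1),o['opening'],o['ft_force'])
s=I['side'];cv2.imwrite('pics/f.png',overlay(s,[car([600,113.5,.52]),jar([513.2,63.8],42)],(80,130,300,330),3,0))
"
```

```text
9.6333 [513.   64.1 204.5] 68.20458318101217 [-0.22717998  0.72579674 -0.01415706]
```

View pics/f.png

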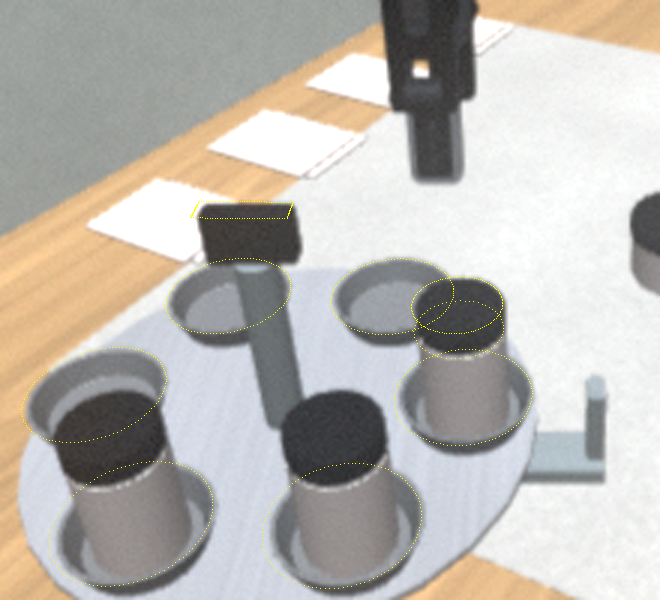

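The jar stands upright in the cup at the pointer, its lid near (460,315) in the crop. On to the knob.

move_arm(
  targets=[
    {"x":1.7,"y":1,"z":0,"rx":0,"ry":0,"rz":0},
    {"x":2.5,"y":1.45,"z":0,"rx":0,"ry":0,"rz":0},
    {"x":2.5,"y":1.45,"z":0,"rx":0,"ry":0,"rz":0},
    {"x":2,"y":1.05,"z":0,"rx":0,"ry":0,"rz":0},
    {"x":0,"y":0,"z":0,"rx":0,"ry":0,"rz":0},
    {"x":0,"y":0,"z":0,"rx":0,"ry":0,"rz":0},
    {"x":0,"y":0,"z":-1.4,"rx":0,"ry":0,"rz":0},
    {"x":0,"y":0,"z":-1.4,"rx":0,"ry":0,"rz":0},
    {"x":0,"y":0,"z":-1.4,"rx":0,"ry":0,"rz":0},
    {"x":0,"y":0,"z":-1.3,"rx":0,"ry":0,"rz":0},
    {"x":0,"y":0,"z":0,"rx":0,"ry":0,"rz":0},
    {"x":0,"y":0,"z":0,"rx":0,"ry":0,"rz":0},
  ],
)

```text
time: 10.63
eef_pos: [598.8, 113.1, 148.8]
tcp_rot: [0.808, -3.033, -0.0]
ft_force: [-0.2, -0.5, 0.9]
opening: 68.2
grip_force: 0.0
```

```bash
python3 -c "
from fit import *
I={n:get_image(n) for n in('side',)};o=get_obs();print(o['time'],o['eef_pos'].round(1),o['opening'],o['ft_force'],o['joints'].round(2))
s=I['side'];cv2.imwrite('pics/g.png',overlay(s,[],(80,90,300,280),3,0))
"
```

```text
10.6833 [599.6 113.3 149.6] 68.16253918902677 [-0.06949078  0.71937453  0.86699413] [ 0.14  0.52  1.77 -0.    0.86 -1.95]
```

View pics/g.png

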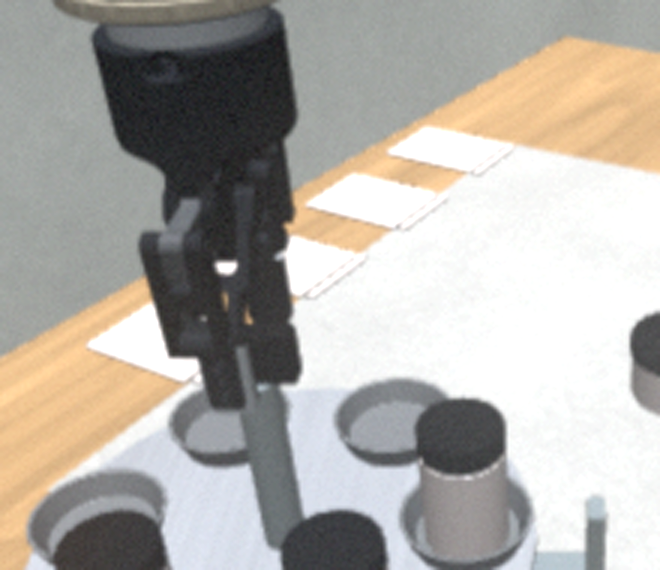

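The fingers straddle the knob, with the column top at (245,360) between them and the jar still upright. I close.

move_arm(
  targets=[
    {"x":0,"y":0,"z":0,"rx":0,"ry":0,"rz":0},
    {"x":0,"y":0,"z":0,"rx":0,"ry":0,"rz":0},
    {"x":0,"y":0,"z":0,"rx":0,"ry":0,"rz":0},
    {"x":0,"y":0,"z":0,"rx":0,"ry":0,"rz":0},
    {"x":0,"y":0,"z":0,"rx":0,"ry":0,"rz":0},
    {"x":0,"y":0,"z":0,"rx":0,"ry":0,"rz":0},
    {"x":0,"y":0,"z":0,"rx":0,"ry":0,"rz":0},
    {"x":0,"y":0,"z":0,"rx":0,"ry":0,"rz":0},
    {"x":0,"y":0,"z":0,"rx":0,"ry":0,"rz":0},
    {"x":0,"y":0,"z":0,"rx":0,"ry":0,"rz":0},
    {"x":0,"y":0,"z":0,"rx":0,"ry":0,"rz":0},
    {"x":0,"y":0,"z":0,"rx":0,"ry":0,"rz":0},
  ],
  grip=0,
)

```text
time: 11.68
eef_pos: [600.8, 113.2, 150.4]
tcp_rot: [-0.809, 3.035, -0.001]
ft_force: [-0.6, -5.9, 5.7]
opening: 12.9
grip_force: 58.9
```

move_arm(
  targets=[
    {"x":0,"y":0,"z":0,"rx":0,"ry":0,"rz":-0.03},
    {"x":0,"y":0,"z":0,"rx":0,"ry":0,"rz":-0.05},
    {"x":0,"y":0,"z":0,"rx":0,"ry":0,"rz":-0.06},
    {"x":0,"y":0,"z":0,"rx":0,"ry":0,"rz":-0.06},
    {"x":0,"y":0,"z":0,"rx":0,"ry":0,"rz":-0.06},
    {"x":0,"y":0,"z":0,"rx":0,"ry":0,"rz":-0.06},
    {"x":0,"y":0,"z":0,"rx":0,"ry":0,"rz":-0.06},
    {"x":0,"y":0,"z":0,"rx":0,"ry":0,"rz":-0.06},
    {"x":0,"y":0,"z":0,"rx":0,"ry":0,"rz":-0.06},
    {"x":0,"y":0,"z":0,"rx":0,"ry":0,"rz":-0.06},
    {"x":0,"y":0,"z":0,"rx":0,"ry":0,"rz":-0.06},
    {"x":0,"y":0,"z":0,"rx":0,"ry":0,"rz":-0.06},
    {"x":0,"y":0,"z":0,"rx":0,"ry":0,"rz":-0.06},
    {"x":0,"y":0,"z":0,"rx":0,"ry":0,"rz":-0.06},
    {"x":0,"y":0,"z":0,"rx":0,"ry":0,"rz":-0.06},
    {"x":0,"y":0,"z":0,"rx":0,"ry":0,"rz":-0.06},
    {"x":0,"y":0,"z":0,"rx":0,"ry":0,"rz":-0.06},
    {"x":0,"y":0,"z":0,"rx":0,"ry":0,"rz":-0.05},
    {"x":0,"y":0,"z":0,"rx":0,"ry":0,"rz":-0.017},
    {"x":0,"y":0,"z":0,"rx":0,"ry":0,"rz":0},
  ],
)

```text
time: 13.35
eef_pos: [600.8, 113.2, 150.4]
tcp_rot: [0.818, 3.032, -0.0]
ft_force: [-0.5, -4.6, 5.0]
opening: 13.2
grip_force: 58.9
```

```bash
python3 -c "
from fit import *
o=get_obs();R=cv2.Rodrigues(np.array(o['tcp_rot']))[0];print(o['time'],o['eef_pos'].round(1),o['opening'],o['ft_force'],o['wrist_torque'],np.arctan2(R[1,1],R[0,1])%np.pi,o['joints'].round(2))
s=get_image('side');cv2.imwrite('pics/k.png',overlay(s,[],(80,130,300,330),3,0))
"
```

```text
13.35 [600.8 113.2 150.4] 13.211045391086127 [-0.52544567 -4.62393408  4.9838322 ] [-0.7006775  -0.07475633  0.00730458] 1.043628688802316 [ 0.14  0.52  1.77 -0.    0.86 -0.91]
```

View pics/k.png

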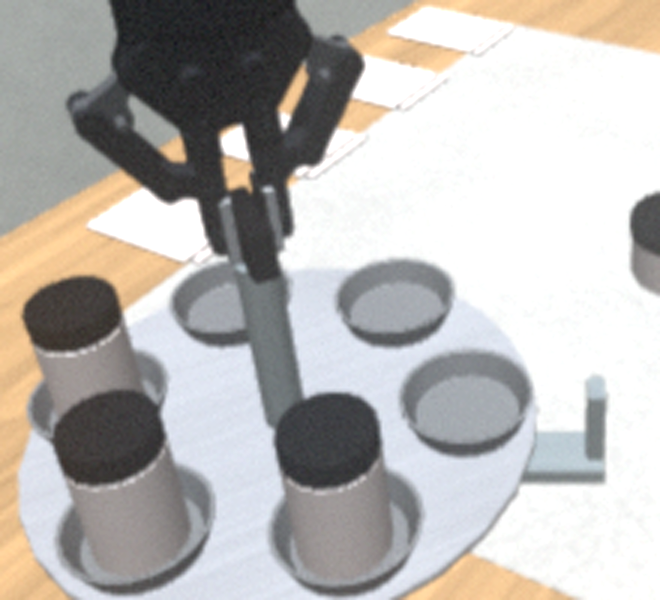

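The carousel has turned one click. An empty cup is at the pointer, near (467,400), and three jars stand upright. I let go and rise.

move_arm(
  targets=[
    {"x":0,"y":0,"z":0,"rx":0,"ry":0,"rz":0},
    {"x":0,"y":0,"z":0,"rx":0,"ry":0,"rz":0},
    {"x":0,"y":0,"z":0,"rx":0,"ry":0,"rz":0},
    {"x":0,"y":0,"z":0,"rx":0,"ry":0,"rz":0},
    {"x":0,"y":0,"z":0,"rx":0,"ry":0,"rz":0},
    {"x":0,"y":0,"z":0,"rx":0,"ry":0,"rz":0},
    {"x":0,"y":0,"z":0,"rx":0,"ry":0,"rz":0},
    {"x":0,"y":0,"z":0,"rx":0,"ry":0,"rz":0},
    {"x":0,"y":0,"z":1,"rx":0,"ry":0,"rz":0},
    {"x":0,"y":0,"z":2,"rx":0,"ry":0,"rz":0},
    {"x":0,"y":0,"z":3,"rx":0,"ry":0,"rz":0},
    {"x":0,"y":0,"z":3,"rx":0,"ry":0,"rz":0},
    {"x":0,"y":0,"z":1,"rx":0,"ry":0,"rz":0},
    {"x":0,"y":0,"z":0,"rx":0,"ry":0,"rz":0},
    {"x":0,"y":0,"z":0,"rx":0,"ry":0,"rz":0},
    {"x":0,"y":0,"z":0,"rx":0,"ry":0,"rz":0},
  ],
  grip=0.7,
)

```text
time: 14.73
eef_pos: [599.7, 113.5, 249.0]
tcp_rot: [-0.816, -3.032, 0.001]
ft_force: [-1.3, -0.1, -0.5]
opening: 59.5
grip_force: 0.0
```

```bash
python3 -c "
from fit import *
I={'side':get_image('side')};D=dts(I);o=get_obs();print(o['time'],o['eef_pos'].round(1),o['opening'],o['ft_force'])
cv2.imwrite('pics/m.png',overlay(I['side'],[car([600,113.5,.52-np.pi/3])],(80,130,300,330),3,0))
"
```

```text
14.7833 [599.6 113.5 248.6] 59.98948620319183 [ 0.23946513 -0.61674043  0.23434831]
```

View pics/m.png

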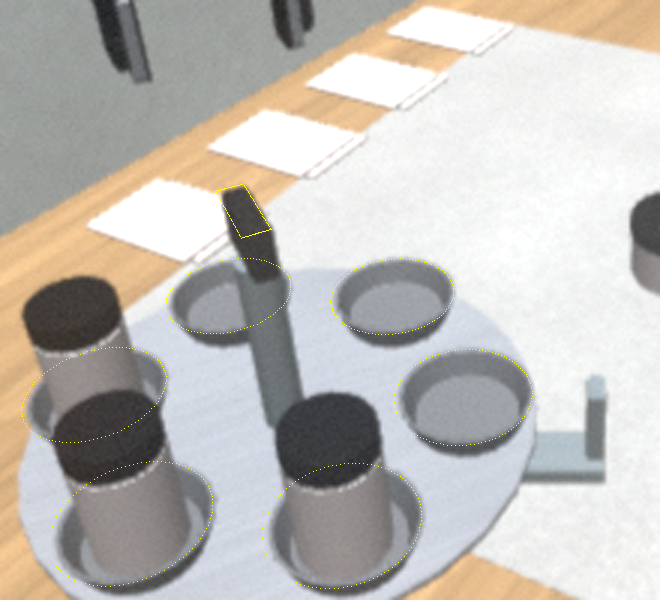

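The knob is free, the carousel sits at one click, all three jars are upright, and an empty cup is at the pointer.

```bash
python3 -c "
from plant import *
print(hand_in())"
```

```text
the job is handed in; nothing more can be done
None
```

The jar stands upright in the pocket that was at the pointer, the carousel is turned one click clockwise with an empty pocket now at the pointer, both are released, and the job was handed in at about 15 s (no verdict shown).

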